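Put the plug gauge away and show the moulding to the inspection camera

ROBOT

A 6-joint arm with a two-finger parallel gripper is mounted at the origin on the work surface. World frame = base frame: x ahead of the robot, y to its left, z up, the work surface at z = 0. Lengths are in m, angles in rad, forces in N, time in s.
With the tool pointing down it reaches from about 0.275 to 0.75 m from the base axis. Payload 10.2 kg.
Tool frame: the origin (TCP) lies on the mounting face of the last link; the fingertips stand 173 mm ahead of it and the grasp point (between the pads) lies 155 mm ahead of it; z points along the fingers, y is the line along which they close (so a half turn about z gives the same grasp; the last joint's range is limited). The gripper opens to 85 mm and grips with 20 to 120 N. Pads are 22 mm wide; open, the fingers measure 114 mm over their backs; the gripper's body (76 mm by 85 mm) begins 54 mm behind the grasp point. The pads swing forward as they close: fully open they stand 13 mm farther back than shut.
Start: joints at [1.015, 0.313, 1.498, -0, 1.331, -0.223], TCP at [0.172, 0.496, 0.405] pointing down, gripper open.
Joint ranges: [-2.94, 2.94], [-0.97, 2.17], [0.19, 2.56], [-1.23, 4.37], [0.02, 3.11], [-2.88, 2.88]. Speed limits (rad/s): [2.39, 2.39, 3.01, 3.14, 3.14, 3.14].

INTERFACE

Orientations are given as [roll, pitch, yaw] about the fixed x, y, z axes, in that order (R = Rz(yaw) Ry(pitch) Rx(roll)).
In Python, from bench import robot gives the robot as it stands. The module is installed in compiled form; this text tells all that it offers. Calls block until the motion is done:
- robot.move_pose(position, orientation): joint-space move of the TCP to a pose.
- robot.move_l(position, vel=0.15, rotation=None, threshold=None): straight line of the TCP; rotation=None keeps the orientation; vel is the mean speed in m/s. With threshold (N) it stops when the force on the tool has changed by that much, and returns True; else False.
- robot.move_joints(angles): joint-space move.
- robot.grip(opening, newtons=None): opening from 0.0 (shut) to 1.0 (fully open); newtons is the grip in N (None keeps the last); returns when the fingers have stopped.
- robot.dwell(seconds).
- robot.inverse_kinematics(position, orientation): joint angles nearest the present ones, or None.
- robot.grab_frame(name): name is "scene" or "top" or "wrist"; returns (picture, depth): 400x640x3 uint8, red, green, blue; 400x640 float32, m along the optical axis (not along the pixel's ray), 0 where there is no reading.
- robot.camera_model(name): a dict with "vertical_fov" (degrees; the focal length in pixels is half the picture's height over the tangent of half this angle, whatever the lens; pixels are square), "cx", "cy" (the principal point, pixels), "dist_coeffs" ([k1, k2, p1, p2, k3] as OpenCV has them; the pictures are not rectified), "extrinsics" (4x4, takes a point from camera to world coordinates); the wrist camera has in their place "tool_from_camera" (4x4, takes a point from camera to tool coordinates, whose origin is the TCP and whose axes are the flange's). Camera axes: x right, y down, z forward; pixel columns grow to the right and rows downward; lengths in m; the calibration is good to about 2 mm. A picture is of the moment at which its call begins: read the wrist's pose just before it. camera_model takes no time and is no camera call.
A pose or a line that the arm cannot do raises robot.MotionError and nothing moves.
- robot.sign_off(): hands the job in; it is judged then, once.
Readings, each from a call of its own:
- robot.get_t(): time.
- robot.get_joint_positions(): joint angles.
- robot.get_joint_vel(): joint speeds.
- robot.get_joint_torque(): joint torques, N m.
- robot.get_position(): TCP position.
- robot.get_tcp_rot(): TCP orientation.
- robot.get_force(): force on the tool from outside, world axes, zero at the start.
- robot.get_torque(): the same for the moment, N m.
- robot.get_gripper_width(): opening from 0.0 (shut) to 1.0 (fully open).
- robot.get_finger_force(): force on a finger pad.
Only numpy, scipy, OpenCV 4.12 (cv2) and the standard library are available. Lean on these libraries where they do the work, as an engineer would, in place of code of your own. Each camera call takes 0.05 s, during which the arm holds its last target. There are 200 camera calls.

TASK

The moulding in the nest has just been gauged. First pull the plug gauge out of its top, return it to its own storage block (the empty one whose hole fits its pin) fully home and let go of it; then lift the moulding out of the nest and hold it up to the inspection camera, right way up, its open end looking squarely and centrally into the lens from about 100 mm away. Finish while still holding it there, steady in the air and touching nothing but the gripper; never touch the camera or its stand, and leave everything else where it stands.

Things in the scene. Friction and masses are not known exactly. Their poses are not given: they have to be found in the camera images.
- gauge: plug gauge, plain steel, 70 mm long: round pin 14 mm wide, 20 long with a 3 mm chamfered end, below a round handle 24 wide, 50 long; about 0.14 kg. Origin at the centre of the pin's free end, z towards the handle. Starts upright in the 16 mm bore in the moulding's top, shoulder on the moulding, origin 42 mm above the bench; slides out straight up.
- housing: the moulding: black plastic, 150 mm long (x), 34 high, about 0.22 kg, balanced near mid-length. Rear block (x -75 to -20) 44 wide, its upright bore at x = -48; front (x -20 to +75) a square tube 38 wide, open at +x. Origin: mid-length, mid-width, on the underside; +x out of the open end, z up. Lies loose in the nest, right way up, underside 28 mm above the bench; lifts straight up.
- housing_mouth (a point): centre of the moulding's open end, at x = +75, y = 0, z = +17 mm in the moulding's frame
- nest: fixed nest: base plate 200 x 85 x 10 mm with two saddles (26 mm long, 66 wide, centred at x = -57 and +57) under the moulding; their side lips reach 38 mm above the bench. Between the saddles the moulding is free on both sides and 18 mm above the plate. Origin under its centre, x along the moulding to its open end. Place and yaw vary.
- slot_mid: the gauge's own storage block: fixed, aluminium, 55 x 55 x 36 mm high, an upright hole 17 mm wide and 26 deep in the middle of its top. Origin at the centre of its underside, z up. When home the gauge's shoulder rests on the top, its origin 16 mm above the bench. Three such blocks stand in a row about 100 mm apart, in any order.
- slot_small: block of the same outer size with a 12 mm hole; the small gauge stands in it
- slot_large: block of the same outer size with a 27 mm hole, empty; not for this gauge
- camera_head: inspection camera's head: white 50 mm box with a black lens barrel 38 mm wide, fixed on its stand. Origin: centre of the lens front, 260 mm above the bench. It looks along its -x, towards the robot and 0.40 rad (23 deg) downward; y level, z up. Present the moulding with its x, y, z parallel to these (open end raised 23 deg to the lens), the open end's centre at x = -100, y = z = 0 mm here.
- camera: the fixed camera stand: base plate 110 x 130 x 12 mm, post 18 mm in diameter and 322 mm tall standing 85 mm behind the lens (+x). Origin on the bench straight under the lens front, x level, away from the robot's side. Its place and yaw vary.
- gauge_small: the small plug gauge (pin 9 mm, handle 18 mm), standing in its own block. Bystander: leave it alone.
- gauge_large: the large plug gauge (pin 24 mm, handle 32 mm wide), standing upside down on the bench, pin up; origin at the pin's end, 70 mm above the bench. Bystander: leave it alone.
- housing_spare: another black moulding of the same shape, lying on the bench (not in the nest). Bystander: leave it alone.
- spray_can: spray can, 60 mm wide, 170 mm tall, origin under it. Bystander: leave it alone.
- screwdriver: screwdriver lying on the bench. Bystander: leave it alone.
- scraper: deburring scraper with a yellow handle, lying on the bench. Bystander: leave it alone.

How it is judged:
By the outcome, as a careful person would: the job done as asked, in the order asked, and still so for the second after the job is handed in, while the arm keeps its last pose, push and grip.
It also fails if it takes over 61 s, if anything falls off the work surface, if the arm or the gripper's body presses on something with over 40 N, if the wrist force passes 120 N, or if a joint passes its speed limit or range.

## Working session

There is one attempt and no reset: what is moved stays moved. The work goes in short steps, each a Python script; the robot and the scene stay as the last script left them, time stands still between calls to the robot, and variables do not carry over. Pictures are saved under pics/ and viewed, at most 10 in all, crops included, and the job is handed in when it is done.

```bash
mkdir -p pics; ls; python3 - <<'E'
from bench import robot
import numpy as np, cv2
for n in ["top","scene","wrist"]:
    im,d=robot.grab_frame(n); m=robot.camera_model(n)
    np.savez(f"{n}0.npz",im=im,d=d); cv2.imwrite(f"pics/{n}0.png",im[:,:,::-1])
    print(n,{k:np.round(v,4).tolist() for k,v in m.items()})
print(robot.get_t(),robot.get_position(),robot.get_tcp_rot())
E
```

```text
pics
top {'vertical_fov': 45.2329, 'cx': 330.846, 'cy': 194.4229, 'dist_coeffs': [0.0106, 0.0, 0.0, 0.0, 0.0], 'extrinsics': [[-0.0276, -0.9966, 0.077, 0.4641], [-0.9996, 0.0273, -0.0049, -0.005], [0.0028, -0.0771, -0.997, 1.5538], [0.0, 0.0, 0.0, 1.0]]}
scene {'vertical_fov': 45.1534, 'cx': 324.6201, 'cy': 206.5931, 'dist_coeffs': [-0.1099, 0.0, 0.0, 0.0, 0.0], 'extrinsics': [[0.8449, 0.3888, -0.3675, 1.1242], [0.535, -0.6095, 0.585, -0.9059], [0.0035, -0.6909, -0.723, 1.2597], [0.0, 0.0, 0.0, 1.0]]}
wrist {'vertical_fov': 60.3317, 'cx': 314.1329, 'cy': 198.0509, 'dist_coeffs': [-0.0262, 0.0, 0.0, 0.0, 0.0], 'tool_from_camera': [[0.0001, -0.9583, -0.2857, 0.0731], [1.0, 0.0005, -0.0014, -0.0014], [0.0015, -0.2857, 0.9583, 0.0307], [0.0, 0.0, 0.0, 1.0]]}
0.15 [0.171503  0.4961842 0.4042735] [-3.14065626e+00 -2.09978581e-04  2.80882700e+00]
```

View pics/top0.png

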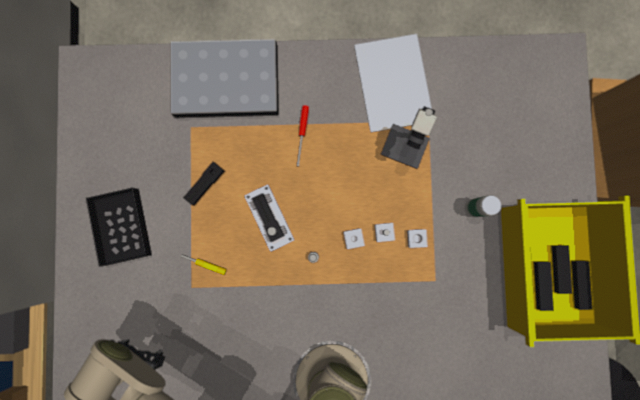

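View pics/scene0.png

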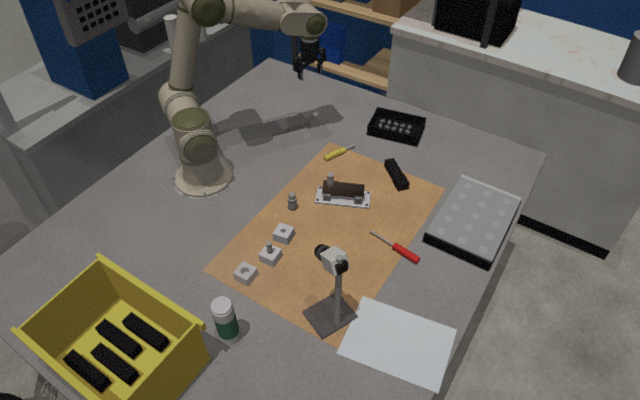

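Top view: nest at about (269,217), with the gauge at its near end (271,231). The blocks are at (354,239), (385,232, holding the small gauge) and (418,238). The camera stand base is at (405,145). The scene view agrees, with the lens at about (321,251) facing the robot.

```bash
cat > h.py <<'E'
import numpy as np, cv2
from scipy.spatial.transform import Rotation as Rn
def rot(rpy): return Rn.from_euler('xyz',rpy).as_matrix()
def K(m):
    f=200/np.tan(np.radians(m["vertical_fov"])/2)
    return np.array([[f,0,m["cx"]],[0,f,m["cy"]],[0,0,1]])
def rays(m,uv):
    p=cv2.undistortPoints(np.float64(uv).reshape(-1,1,2),K(m),np.array(m["dist_coeffs"]))[:,0]
    return np.c_[p,np.ones(len(p))]
def toworld(T,m,uv,d=None,z=None):
    r=rays(m,uv)
    if d is not None: return r*np.ravel(d)[:,None]@T[:3,:3].T+T[:3,3]
    w=r@T[:3,:3].T; return T[:3,3]+w*((z-T[2,3])/w[:,2])[:,None]
def cloud(T,m,d):
    v,u=np.mgrid[0:400,0:640]; P=toworld(T,m,np.c_[u.ravel(),v.ravel()],d=d).reshape(400,640,3)
    P[d<=0]=np.nan; return P
def wristT(robot,m):
    T=np.eye(4);T[:3,:3]=rot(robot.get_tcp_rot());T[:3,3]=robot.get_position()
    return T@np.array(m["tool_from_camera"])
def shoot(robot,name,tag):
    m=robot.camera_model(name)
    T=wristT(robot,m) if name=="wrist" else np.array(m["extrinsics"])
    im,d=robot.grab_frame(name)
    np.savez(tag+".npz",im=im,d=d,T=T); cv2.imwrite(f"pics/{tag}.png",im[:,:,::-1])
    return im,d,T,m
E
python3 - <<'E'
from bench import robot
from h import *
for n in ["top","scene"]:
    q=np.load(n+"0.npz");m=robot.camera_model(n);T=np.array(m["extrinsics"]);P=cloud(T,m,q["d"])
    pts={"top":dict(gauge=(271,231),open=(258,193),b1=(354,239),b2=(385,232),b3=(418,238),glarge=(313,257),base=(405,145),head=(425,120),can=(488,206),spare=(204,184)),
      "scene":dict(lens=(321,251),head=(333,258),top=(341,268))}[n]
    for k,(u,v) in pts.items(): print(n,k,np.round(P[v,u],3))
    if n=="scene":
        s=(P[...,2]>.2)&(P[...,0]>.45)&(P[...,2]<.4); s[:150]=0; print(s.sum(),np.nanmin(P[s],0),np.nanmax(P[s],0),np.nanmedian(P[s],0))
E
```

```text
top gauge [0.471 0.17  0.111]
top open [0.594 0.222 0.013]
top b1 [ 0.438 -0.083  0.009]
top b2 [ 0.458 -0.174  0.087]
top b3 [ 0.436 -0.288  0.009]
top glarge [0.388 0.048 0.071]
top base [ 0.738 -0.258  0.011]
top head [ 0.748 -0.262  0.318]
top can [ 0.525 -0.464  0.171]
top spare [0.625 0.389 0.037]
scene lens [ 0.707 -0.259  0.289]
scene head [ 0.759 -0.285  0.325]
scene top [ 0.782 -0.285  0.3  ]
1168 [ 0.45084862 -0.85031226  0.20001224] [ 0.79078016 -0.22879736  0.32659772] [ 0.74039204 -0.28181867  0.28674235]
```

```bash
python3 - <<'E'
from bench import robot
from h import *
pi=np.pi
def t(p,o): 
    q=robot.inverse_kinematics(p,o); print(np.round(p,3),np.round(o,2),None if q is None else np.round(q,2)); 
for y in (.4,.4+pi,): t([.51,.19,.40],[pi,0,y])
for y in (0,pi/2,-pi/2,pi): t([.46,-.19,.36],[pi,0,y])
# presentation rough, camera yaw ~ -0.3
L=np.array([.69,-.24,.26])
for yaw in (-.5,-.3,-.1):
    R=Rn.from_euler('zy',[0,0]).as_matrix(); Rh=Rn.from_euler('ZY',[yaw,-.4]).as_matrix()
    g=L+Rh@[-.175,0,0]
    for k in (0,pi):
        Rt=Rh@Rn.from_euler('ZX',[k,pi]).as_matrix()
        t(g-Rt[:,2]*.155,Rn.from_matrix(Rt).as_euler('xyz'))
# viewing: tool pitched
M=np.array(robot.camera_model("wrist")["tool_from_camera"])
for a in (0.3,.6,.9):
  for dd in (.25,.3,.35):
    fz=np.array([np.cos(-.3)*np.cos(a),np.sin(-.3)*np.cos(a),-np.sin(a)]); x=np.cross(fz,[0,0,1]);x/=np.linalg.norm(x)
    for s in (1,-1):
        Rc=np.c_[s*x,s*np.cross(fz,x),fz]; T=np.eye(4);T[:3,:3]=Rc;T[:3,3]=L+[.02,0,.02]-dd*fz
        T=T@np.linalg.inv(M); Rr=Rn.from_matrix(T[:3,:3],).as_euler('xyz'); print(a,dd,s,end=' ');t(T[:3,3],Rr)
E
```

```text
[0.51 0.19 0.4 ] [3.14 0.   0.4 ] [ 0.14  0.36  1.45 -0.    1.34  1.31]
[0.51 0.19 0.4 ] [3.14 0.   3.54] [ 0.14  0.36  1.45  0.    1.34 -1.83]
[ 0.46 -0.19  0.36] [3.14 0.   0.  ] [-0.63  0.29  1.65 -0.    1.2   0.94]
[ 0.46 -0.19  0.36] [3.14 0.   1.57] [-0.63  0.29  1.65  0.    1.2  -0.63]
[ 0.46 -0.19  0.36] [ 3.14  0.   -1.57] [-0.63  0.29  1.65 -0.    1.2   2.51]
[ 0.46 -0.19  0.36] [3.14 0.   3.14] [-0.63  0.29  1.65  0.    1.2  -2.2 ]
[ 0.496 -0.134  0.335] [ 3.14 -0.4  -0.5 ] [-0.49  0.3   1.73 -0.    0.71  1.58]
[ 0.496 -0.134  0.335] [3.14 0.4  2.64] [-0.49  0.3   1.73 -0.    0.71 -1.56]
[ 0.478 -0.175  0.335] [ 3.14 -0.4  -0.3 ] [-0.6   0.29  1.75  0.17  0.73  1.16]
[ 0.478 -0.175  0.335] [3.14 0.4  2.84] [-0.6   0.29  1.75  0.17  0.73 -1.98]
[ 0.47  -0.218  0.335] [ 3.14 -0.4  -0.1 ] [-0.7   0.31  1.72  0.31  0.8   0.79]
[ 0.47  -0.218  0.335] [3.14 0.4  3.04] [-0.7   0.31  1.72  0.31  0.8  -2.35]
0.3 0.25 1 [ 0.451 -0.161  0.281] [-3.14 -1.56 -0.31] [-0.65  0.36  2.08  2.7   0.91 -1.29]
0.3 0.25 -1 [ 0.497 -0.173  0.432] [3.14 0.98 2.84] [-0.6   0.17  1.7   0.7   0.39 -
[... 755 characters left out ...]
  0.417] [ 3.14 -1.26 -0.3 ] [-0.72 -0.09  2.07  1.75  0.41 -0.33]
0.6 0.35 -1 [ 0.47  -0.164  0.547] [3.14 0.68 2.84] [-0.6   0.07  1.47  0.24  0.95 -1.95]
0.9 0.25 1 [ 0.497 -0.176  0.434] [ 3.14 -0.96 -0.3 ] [-0.6   0.17  1.69  0.65  0.41  0.79]
0.9 0.25 -1 [ 0.616 -0.209  0.531] [3.14 0.38 2.84] [-0.52  0.5   0.92  0.08  1.35 -1.79]
0.9 0.3 1 [ 0.467 -0.166  0.473] [ 3.14 -0.96 -0.3 ] [-0.62  0.07  1.7   0.57  0.5   0.87]
0.9 0.3 -1 [ 0.586 -0.2    0.571] [3.14 0.38 2.84] [-0.53  0.42  0.94  0.09  1.41 -1.8 ]
0.9 0.35 1 [ 0.438 -0.157  0.512] [ 3.14 -0.96 -0.3 ] [-0.65 -0.02  1.7   0.52  0.6   0.92]
0.9 0.35 -1 [ 0.556 -0.191  0.61 ] [3.14 0.38 2.84] [-0.54  0.36  0.93  0.09  1.48 -1.8 ]
```

```bash
python3 - <<'E'
from bench import robot
from h import *
pi=np.pi
robot.move_pose([.51,.19,.40],[pi,0,.4+pi]); robot.dwell(.2); shoot(robot,"wrist","nest1")
robot.move_pose([.45,-.185,.36],[pi,0,pi]); robot.dwell(.2); shoot(robot,"wrist","blk1")
robot.move_pose([.451,-.158,.446],[pi,.98,2.84]); robot.dwell(.2); shoot(robot,"wrist","cam1")
print(robot.get_t())
ims=[cv2.imread(f"pics/{n}.png") for n in("nest1","blk1","cam1")]
cv2.imwrite("pics/m1.png",np.vstack([np.hstack([cv2.resize(ims[0][:,:],(400,250)),cv2.resize(ims[1],(400,250))]),np.hstack([cv2.resize(ims[2],(560,350)),np.zeros((350,240,3),np.uint8)])]))
E
```

```text
4.8083
```

View pics/m1.png

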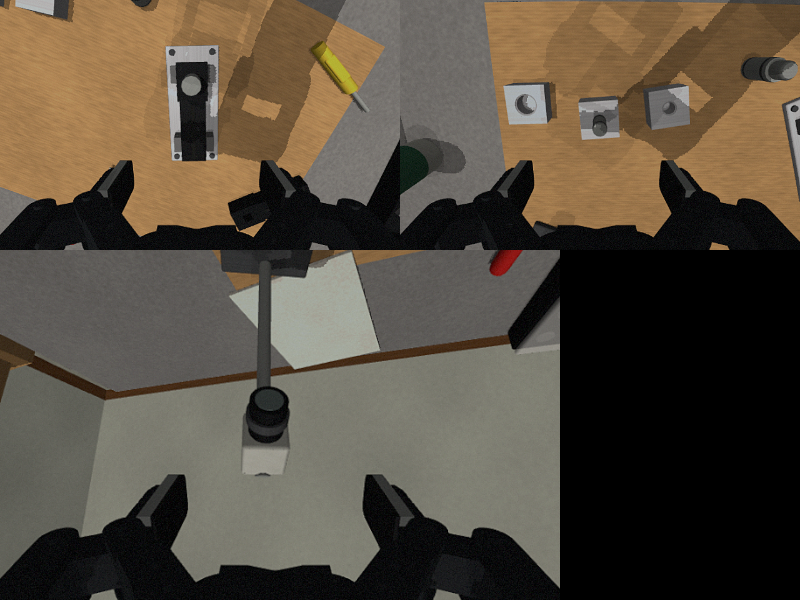

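The montage shows three wrist views:
- **Nest:** the gauge top is at about (191,85) in the montage.
- **Blocks:** the large-hole block is on the left (y≈-0.29). The small gauge is in the middle one. The mid-hole block is on the right (y≈-0.08).
- **Inspection camera:** the lens front is at about (270,400), i.e. (308,172) in the raw picture.

```bash
python3 - <<'E'
from bench import robot
from h import *
m=robot.camera_model("wrist")
def ld(n): 
    q=np.load(n+".npz"); return q["im"],q["d"],cloud(q["T"],m,q["d"]),q["T"]
def rect(P,s,lab):
    n,l,st,c=cv2.connectedComponentsWithStats(s.astype(np.uint8))
    for i in range(1,n):
        if st[i,4]>150:
            p=P[l==i]; r=cv2.minAreaRect(np.float32(p[:,:2]*1000)); print(lab,st[i,4],'c',np.round(r[0],1),'size',np.round(r[1],1),'ang',round(r[2],1),'z',np.median(p[:,2]).round(4),'px',np.round(c[i]))
im,d,P,T=ld("blk1"); Z=P[...,2]
rect(P,(Z>.03)&(Z<.042)&(P[...,0]<.55)&(P[...,0]>.35),"blk")
rect(P,(Z<.024)&(Z>.002)&(P[...,0]<.47)&(P[...,0]>.4)&(P[...,1]<0),"hole")
im,d,P,T=ld("nest1"); Z=P[...,2]
print("bench z",np.nanmedian(Z[100:140,20:150]))
rect(P,(Z>.105)&(Z<.12)&(P[...,0]<.6),"gauge")
rect(P,(Z>.055)&(Z<.068),"mould top")
rect(P,(Z>.055)&(Z<.12),"mould+g")
rect(P,(Z>.006)&(Z<.125)&(P[...,0]<.65),"nest")
im,d,P,T=ld("cam1"); Z=P[...,2]
s=(Z>.18)&(Z<.36)&(P[...,0]>.6)&(P[...,0]<.85)&(P[...,1]<-.15); s[330:]=0
vv,uu=np.where(s); print("cam px",uu.min(),uu.max(),vv.min(),vv.max())
for v in range(vv.min(),vv.max(),8): print(v,[tuple(np.round(P[v,u],3)) for u in (295,308,320)], im[v,305])
cv2.imwrite("pics/camc.png",cv2.resize(im[140:280,250:360,::-1],None,fx=4,fy=4,interpolation=cv2.INTER_CUBIC))
E
```

```text
blk 359 c [387.7  35.9] size [30.9 14.3] ang 2.5 z 0.0357 px [575. 110.]
blk 3449 c [ 436.9 -284.7] size [55.5 56.7] ang 1.5 z 0.0362 px [201. 166.]
blk 3825 c [441.7 -84.2] size [55.9 56. ] ang 9.1 z 0.036 px [430. 172.]
blk 3131 c [ 459.2 -181.7] size [55.8 55.1] ang 4.2 z 0.0361 px [319. 189.]
blk 606 c [ 519.1 -458.7] size [57.6 23.6] ang 31.3 z 0.0367 px [ 32. 250.]
hole 473 c [ 422.5 -274.8] size [88.2 43.4] ang 48.3 z 0.013 px [228. 153.]
hole 467 c [428.3 -99.3] size [38.4 75.3] ang 52.8 z 0.0132 px [408. 154.]
hole 572 c [ 438.8 -287.8] size [21.8 22.4] ang 78.6 z 0.0108 px [204. 166.]
hole 244 c [ 431.2 -183.8] size [ 1.3 54.7] ang 4.3 z 0.0136 px [317. 157.]
hole 194 c [444.2 -80.2] size [ 8.  16.5] ang 59.1 z 0.0122 px [428. 172.]
bench z 0.001032754345407394
gauge 840 c [471.3 166.5] size [23.5 23.4] ang 68.2 z 0.1121 px [306. 137.]
mould top 6118 c [515.6 186.8] size [150.8  45.5] ang 24.9 z 0.0622 px [309. 179.]
mould+g 7026 c [515.6 186.8] size [150.8  45.5] ang 24.9 z 0.0624 px [308. 174.]
nest 1699 c [462.9 -76.9] size [26. 61.] ang 28.4 z 0.0358 px [72. 11.]
nest 2
[... 3099 characters left out ...]
.float64(-0.252), np.float64(0.305)), (np.float64(0.734), np.float64(-0.242), np.float64(0.304))] [154 153 141]
241 [(np.float64(0.737), np.float64(-0.267), np.float64(0.31)), (np.float64(0.743), np.float64(-0.256), np.float64(0.31)), (np.float64(0.745), np.float64(-0.245), np.float64(0.31))] [152 149 139]
249 [(np.float64(0.748), np.float64(-0.271), np.float64(0.316)), (np.float64(0.753), np.float64(-0.26), np.float64(0.315)), (np.float64(0.758), np.float64(-0.249), np.float64(0.315))] [157 156 143]
257 [(np.float64(0.761), np.float64(-0.276), np.float64(0.322)), (np.float64(0.769), np.float64(-0.265), np.float64(0.321)), (np.float64(2.407), np.float64(-0.73), np.float64(0.093))] [63 65 63]
```

View pics/camc.png

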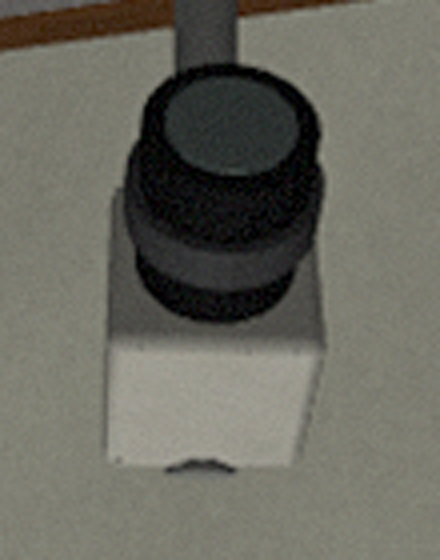

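```bash
python3 - <<'E'
from bench import robot
from h import *
m=robot.camera_model("wrist"); q=np.load("cam1.npz"); im,d=q["im"],q["d"]; P=cloud(q["T"],m,d)
def plane(p):
    for _ in range(4):
        c=p.mean(0); n=np.linalg.svd(p-c)[2][2]; r=(p-c)@n; s=np.abs(r)<2.5*r.std()+1e-5; p=p[s]
    return c,n,r.std(),p
# glass
M=np.zeros((400,640),np.uint8); cv2.ellipse(M,(308,171),(15,11),0,0,360,1,-1)
c,n,s,_=plane(P[M>0]); n=-n*np.sign(n[2]) if n[0]<0 else n
n=n*np.sign(n[0]); print("glass",c.round(4),n.round(3),s.round(5),"yaw",np.arctan2(n[1],n[0]).round(3),"pitch",np.arcsin(n[2]).round(3), "ctr px",toworld(q["T"],m,[[307.9,171.1]],d=[d[M>0].mean()]).round(4))
# top face
g=im.mean(2); S=np.zeros_like(M); S[227:255,280:328]=1; S=(S>0)&(np.abs(P[...,2]-.308)<.013)&(P[...,0]<.8)&(P[...,0]>.7)
c,n,s,p=plane(P[S]); n*=np.sign(n[2]); print("top",c.round(4),n.round(3),s.round(5),len(p))
# top normal = Rh z = (-sin... ) : horizontal part points to -x_head
print("yaw from top normal",np.arctan2(-n[1]*1,-n[0]).round(3),np.arctan2(n[1],n[0]).round(3),"tilt",np.arccos(n[2]).round(3))
a=np.cross([0,0,1],n);a/=np.linalg.norm(a); b=np.cross(n,a)
r=cv2.minAreaRect(np.float32(np.c_[(p-c)@a,(p-c)@b]*1000)); print(r, "centre",(c+r[0][0]/1e3*a+r[0][1]/1e3*b).round(4),"a",a.round(3))
# post
S=np.zeros_like(M,bool); S[20:150]=1; S&=(np.abs(P[...,0]-.765)<.03)&(P[...,2]>.03)&(P[...,2]<.2)&(np.abs(P[...,1]+.27)<.04)
p=P[S]; from scipy.optimize import least_squares
f=least_squares(lambda x:np.hypot(p[:,0]-x[0],p[:,1]-x[1])-.009,[.775,-.272],loss='soft_l1',f_scale=.001); print("post",f.x,len(p),np.abs(f.fun).mean())
L=np.array([.6912,-.2395]); v=f.x-L; print("post dir",np.arctan2(v[1],v[0]),np.hypot(*v))
# base plate
for n_,T_ in(("top0",None),):
    qq=np.load(n_+".npz"); mt=robot.camera_model("top"); Pt=cloud(np.array(mt["extrinsics"]),mt,qq["d"])
    S=(Pt[...,2]>.006)&(Pt[...,2]<.018)&(np.abs(Pt[...,0]-.73)<.1)&(np.abs(Pt[...,1]+.26)<.1)&(qq["im"].mean(2)<100)
    print(S.sum(),cv2.minAreaRect(np.float32(Pt[S][:,:2]*1000)))
E
```

```text
Traceback (most recent call last):
numpy.linalg.LinAlgError: SVD did not converge
```

```bash
cat > fit.py <<'E'
from h import *
from scipy.optimize import least_squares
def plane(p):
    p=p[np.isfinite(p[:,0])]
    c=np.median(p,0); p=p[np.linalg.norm(p-c,axis=1)<.04]
    for _ in range(5):
        c=p.mean(0); n=np.linalg.svd(p-c,full_matrices=False)[2][2]; r=(p-c)@n; p=p[np.abs(r)<2.5*r.std()+1e-5]
    return c,n*np.sign(n[2]),r.std(),p
E
python3 - <<'E'
from bench import robot
from fit import *
m=robot.camera_model("wrist"); q=np.load("cam1.npz"); im,d=q["im"],q["d"]; P=cloud(q["T"],m,d)
M=np.zeros((400,640),np.uint8); cv2.ellipse(M,(308,171),(15,11),0,0,360,1,-1)
c,n,s,_=plane(P[M>0]); n*=np.sign(n[0]); print("glass",c.round(4),n.round(3),s.round(5),"yaw",np.arctan2(n[1],n[0]).round(3),"pitch",np.arcsin(n[2]).round(3))
S=np.zeros((400,640),bool); S[227:255,280:328]=1; S&=(np.abs(P[...,2]-.308)<.013)&(P[...,0]<.8)&(P[...,0]>.7)
c,n,s,p=plane(P[S]); print("top",c.round(4),n.round(3),s.round(5),len(p),"yaw",np.arctan2(-n[1],-n[0]).round(3),"tilt",np.arccos(n[2]).round(3))
a=np.cross([0,0,1],n);a/=np.linalg.norm(a); b=np.cross(n,a)
r=cv2.minAreaRect(np.float32(np.c_[(p-c)@a,(p-c)@b]*1000)); print(r, "centre",(c+r[0][0]/1e3*a+r[0][1]/1e3*b).round(4),"a",a.round(3))
S=np.zeros((400,640),bool); S[20:150]=1; S&=(np.abs(P[...,0]-.765)<.03)&(P[...,2]>.03)&(P[...,2]<.2)&(np.abs(P[...,1]+.27)<.04)
p=P[S]
f=least_squares(lambda x:np.hypot(p[:,0]-x[0],p[:,1]-x[1])-.009,[.775,-.272],loss='soft_l1',f_scale=.001); print("post",f.x,len(p),np.abs(f.fun).mean())
v=f.x-np.array([.691,-.2395]); print("post dir",np.arctan2(v[1],v[0]),np.hypot(*v))
E
```

```text
glass [ 0.6904 -0.2394  0.2604] [ 0.844 -0.365  0.394] 0.00049 yaw -0.408 pitch 0.405
top [ 0.7392 -0.2602  0.3098] [-0.358  0.159  0.92 ] 0.00039 1266 yaw -0.418 tilt 0.403
((-0.8303356170654297, 1.3695716857910156), (44.499412536621094, 47.815731048583984), 1.8782988786697388) centre [ 0.7407 -0.2599  0.3104] a [-0.406 -0.914  0.   ]
post [ 0.76870062 -0.27361098] 1817 0.0004302471129184029
post dir -0.4136731132931124 0.08485838634020307
```

```bash
python3 - <<'E'
from bench import robot
from h import *
pi=np.pi; m=robot.camera_model("wrist"); q=np.load("blk1.npz"); T=q["T"]; P=cloud(T,m,q["d"])
v,u=np.mgrid[150:195,405:455]; W=toworld(T,m,np.c_[u.ravel(),v.ravel()],z=.036); z=P[v,u,2].ravel()
s=(np.hypot(W[:,0]-.4417,W[:,1]+.0842)<.016)&~(z>.0345)
print("hole",cv2.minEnclosingCircle(np.float32(W[s][:,:2]*1e3)),W[s].mean(0),s.sum())
O=[pi,0,pi/2]; g=[.4715,.1666]
robot.move_pose([*g,.33],O); robot.move_l([*g,.245],vel=.12)
robot.grip(0.0,50); print("w",robot.get_gripper_width(),robot.get_finger_force())
robot.move_l([*g,.31],vel=.08); robot.dwell(.2)
print(robot.get_t(),robot.get_force(),robot.get_gripper_width()); shoot(robot,"wrist","lift1")
E
```

```text
hole ((441.25885009765625, -84.56331634521484), 15.3429536819458) [ 0.44120464 -0.0844916   0.036     ] 329
w 0.25679569552454934 48.756060004234314
9.5917 [ 0.05721409  0.27177399 -1.0249454 ] 0.25686762103280053
```

View pics/lift1.png

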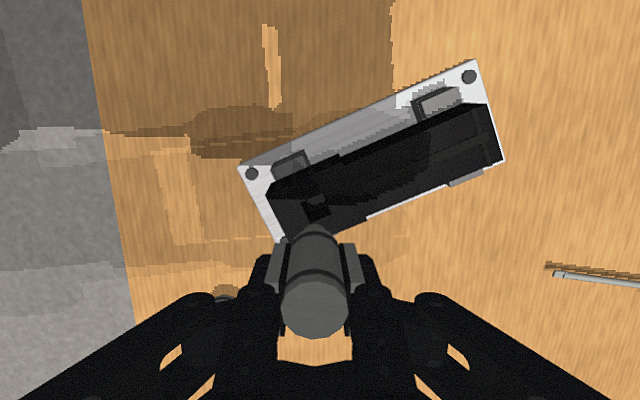

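The gauge is held upright between the pads at about (315,280), clear of the bore at (316,207). The moulding is still in the nest. Next I place the gauge.

```bash
python3 - <<'E'
from bench import robot
from h import *
pi=np.pi; O=[pi,0,pi/2]; b=[.4414,-.0844]
robot.move_pose([*b,.30],O); robot.move_l([*b,.258],vel=.1); robot.dwell(.1); f0=robot.get_force()
hit=robot.move_l([*b,.2185],vel=.03,threshold=10)
print(hit,robot.get_position(),robot.get_force()-f0)
if robot.get_position()[2]<.2215:
    robot.grip(.75); robot.move_l([*b,.34],vel=.15); robot.dwell(.15)
print(robot.get_t(),robot.get_gripper_width()); shoot(robot,"wrist","place1")
E
```

```text
True [ 0.44142591 -0.08440298  0.21929831] [-1.36506177 -0.45200605  6.5251693 ]
14.125 0.7504037655856104
```

View pics/place1.png

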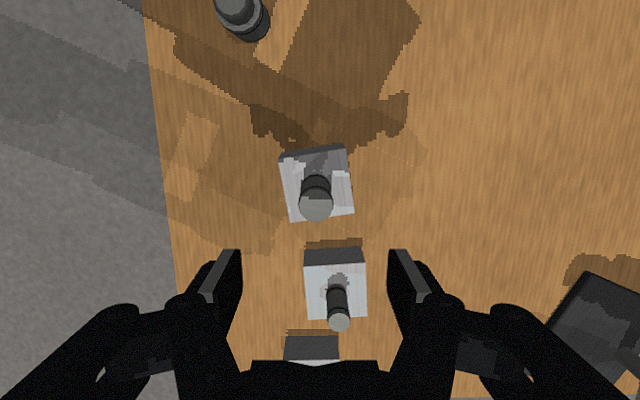

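The gauge stands in its own block with its top at about (316,203). I'll check its height, then look at the nest again.

```bash
python3 - <<'E'
from bench import robot
from h import *
pi=np.pi; m=robot.camera_model("wrist")
q=np.load("place1.npz"); P=cloud(q["T"],m,q["d"]); print("gauge top",np.nanmedian(P[198:210,308:325],(0,1)))
robot.move_pose([.5155,.1865,.38],[pi,0,.424+pi]); robot.dwell(.2); im,d,T,m=shoot(robot,"wrist","nest2")
P=cloud(T,m,d); Z=P[...,2]
Rz=Rn.from_euler('z',-.424).as_matrix(); Q=(P-[.5155,.1865,0])@Rz.T
s=(Z>.056)&(Z<.068)&(np.abs(Q[...,0])<.1)&(np.abs(Q[...,1])<.04); p=Q[s]
print(len(p),p.min(0).round(4),p.max(0).round(4))
for lo in np.arange(-.075,.075,.015):
    k=p[(p[:,0]>=lo)&(p[:,0]<lo+.015)]; print(round(lo,3),np.percentile(k[:,1],[.5,99.5]).round(4),k[:,1].size)
# bore rim: pixels in top plane
W=toworld(T,m,np.c_[np.mgrid[0:640,0:400].reshape(2,-1).T],z=.062); Wq=(W-[.5155,.1865,0])@Rz.T
zz=Z.T.ravel(); b=(np.hypot(Wq[:,0]+.048,Wq[:,1])<.013)&~(zz>.0595)
print("bore",cv2.minEnclosingCircle(np.float32(Wq[b][:,:2]*1e3)),b.sum()); print(robot.get_t())
E
```

```text
gauge top [ 0.44086738 -0.08308162  0.08625305]
7634 [-0.075  -0.0228  0.0567] [0.0749 0.0228 0.0655]
-0.075 [-0.022   0.0218] 1081
-0.06 [-0.0224  0.0219] 701
-0.045 [-0.0223  0.0221] 881
-0.03 [-0.022   0.0217] 888
-0.015 [-0.019   0.0187] 766
0.0 [-0.0192  0.0182] 733
0.015 [-0.0187  0.0184] 690
0.03 [-0.019   0.0186] 668
0.045 [-0.0192  0.018 ] 632
0.06 [-0.0193  0.0184] 580
bore ((-48.33246612548828, -0.1310327649116516), 10.718173027038574) 376
15.7
```

```bash
python3 - <<'E'
from bench import robot
from h import *
pi=np.pi; O=[pi,0,.424+pi]; g=np.array([.5155,.1865])+np.array([.0001,-.0002])
robot.grip(1.0); robot.move_l([*g,.200],vel=.12); robot.grip(0.0,60); print("w",robot.get_gripper_width(),robot.get_force())
robot.move_l([*g,.235],vel=.06); robot.move_l([*g,.34],vel=.15); robot.dwell(.1); print(robot.get_force(),robot.get_gripper_width(),robot.get_t())
L=np.array([.6905,-.2395,.2602]); Rh=Rn.from_euler('ZY',[-.411,-.4]).as_matrix()
Rt=Rh@Rn.from_euler('ZX',[pi,pi]).as_matrix(); e=Rn.from_matrix(Rt).as_euler('xyz')
p=L+Rh@[-.175,0,0]-.155*Rt[:,2]; h=np.array([np.cos(-.411),np.sin(-.411),0]); print(p,e)
robot.move_pose(p-.06*h,e); robot.move_l(p,vel=.06); robot.dwell(.4)
print(robot.get_position()-p,robot.get_tcp_rot(),robot.get_gripper_width(),robot.get_t())
im,d,T,m=shoot(robot,"wrist","pres1"); ims,*_=shoot(robot,"scene","pres1s"); shoot(robot,"top","pres1t")
cv2.imwrite("pics/m2.png",np.vstack([im[:,:,::-1][:,:600],cv2.resize(ims[180:330,200:440,::-1],(600,200))]))
E
```

```text
w 0.43960466365111184 [-1.27431047 -0.61383302  3.9391571 ]
[ 0.6511611   0.04477219 -1.81674457] 0.43279094727189327 19.8833
[ 0.4874044  -0.15098675  0.33481624] [3.14159265 0.4        2.73059265]
[-4.97908061e-05  2.69105292e-05  2.62794613e-05] [-3.14156775  0.40002608  2.73061396] 0.43681286956016113 22.7083
```

View pics/m2.png

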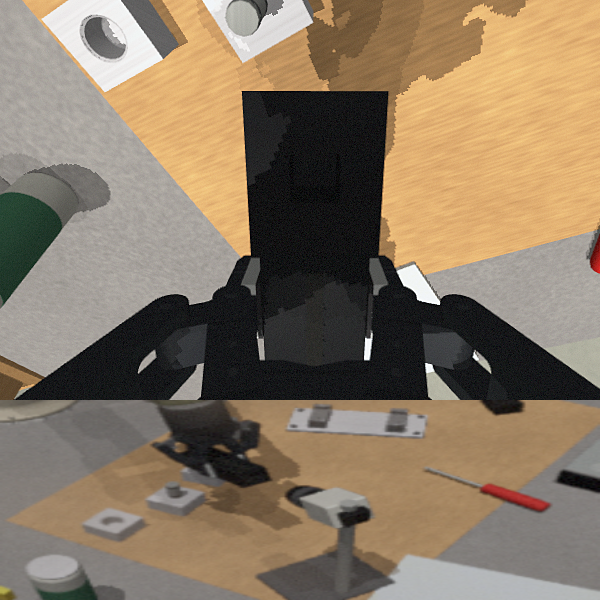

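The moulding is held upright in the wrist view (top face at u 243–388, v 92–360) and points at the lens. The scene view shows it clear of the camera. I'll measure its pose in the target frame next.

```bash
cat > chk.py <<'E'
from bench import robot
from fit import *
def chk(tag):
    L=np.array([.6905,-.2395,.2602]); Rh=Rn.from_euler('ZY',[-.411,-.4]).as_matrix()
    m=robot.camera_model("wrist"); q=np.load(tag+".npz"); P=cloud(q["T"],m,q["d"])
    o=L+Rh@[-.175,0,-.017]; Q=(P-o)@Rh   # desired moulding frame
    s=np.zeros((400,640),bool); s[80:270,230:400]=1
    s&=(Q[...,2]>.02)&(Q[...,2]<.05)&(np.abs(Q[...,1])<.03)&(Q[...,0]>-.09)&(Q[...,0]<-.015)
    c,n,sd,_=plane(Q[s]); n=n*np.sign(n[2])
    print("top plane z at x=0:",(c[2]+(n[0]*c[0]+n[1]*c[1])/n[2]).round(4),"pitch err",(-n[0]).round(4),"roll",n[1].round(4),sd.round(5))
    p=Q[s&(np.abs((Q-c)@n)<.004)]
    print("rear end x",np.percentile(p[:,0],.3).round(4))
    for lo in np.arange(-.07,-.02,.01):
        k=p[(p[:,0]>=lo)&(p[:,0]<lo+.01)]; e=np.percentile(k[:,1],[.5,99.5]); print(lo.round(3),e.round(4),"mid",e.mean().round(4))
E
python3 - <<'E'
from chk import *
chk("pres1")
E
```

```text
top plane z at x=0: 0.0339 pitch err -0.0006 roll 0.0013 0.00058
rear end x -0.0743
-0.07 [-0.0232  0.0202] mid -0.0015
-0.06 [-0.0232  0.0205] mid -0.0013
-0.05 [-0.0233  0.0205] mid -0.0014
-0.04 [-0.0232  0.0204] mid -0.0014
-0.03 [-0.0232  0.0204] mid -0.0014
```

```bash
python3 - <<'E'
from chk import *
Rh=Rn.from_euler('ZY',[-.411,-.4]).as_matrix()
robot.move_l(np.array(robot.get_position())+.0014*Rh[:,1],vel=.02); robot.dwell(.8)
shoot(robot,"wrist","pres2"); chk("pres2")
print(robot.get_force(),robot.get_gripper_width(),np.abs(robot.get_joint_vel()).max(),robot.get_t())
# gauge still home (top view)
m=robot.camera_model("wrist"); q=np.load("pres2.npz"); P=cloud(q["T"],m,q["d"]); Z=P[...,2]
s=(np.hypot(P[...,0]-.4414,P[...,1]+.0844)<.02)&(Z>.06)&(Z<.1); print("gauge px",s.sum())
robot.sign_off()
E
```

```text
top plane z at x=0: 0.0339 pitch err -0.0006 roll 0.0015 0.00056
rear end x -0.0743
-0.07 [-0.0217  0.0216] mid -0.0001
-0.06 [-0.0218  0.0219] mid 0.0001
-0.05 [-0.0219  0.0219] mid 0.0
-0.04 [-0.0218  0.0219] mid 0.0
-0.03 [-0.0218  0.0218] mid 0.0
[ 0.26735823 -0.01695421 -2.08497078] 0.4385727411242748 0.0013224594494889927 23.9583
gauge px 0
the job is handed in; nothing more can be done
```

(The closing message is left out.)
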